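# Start up the gauging console

### The arm

A 7-joint arm with a two-finger parallel gripper is mounted at the origin on a cart in front of the work surface, level with it; the furniture and walls round the work are solid. World frame = base frame: x ahead of the robot, y to its left, z up, the work surface at z = 0. Lengths are in m, angles in degrees, forces in N, time in s.
With the tool pointing down it reaches from about 0.425 to 0.875 m from the base axis. Payload 4.7 kg.
Tool frame: the origin (TCP) lies at the very end of the fingers, on their centre line; the grasp point (between the pads) lies 19 mm behind it; z points along the fingers, y is the line along which they close (so a half turn about z gives the same grasp; the last joint's range is limited). The gripper opens to 87 mm and grips with 3 to 60 N. Pads are 19 mm wide; open, the fingers measure 117 mm over their backs; the gripper's body (75 mm by 190 mm) begins 51 mm behind the grasp point.
Start: joints at [77.183, 18.392, -4.016, 83.108, 1.295, 78.541, -3.26], TCP at [0.153, -0.632, 0.223] pointing down, gripper open.
Joint ranges: [-163.93, 163.93], [-17.29, 119.83], [-79.2, 71.16], [3.27, 140.29], [-89.18, 269.18], [5.43, 117.66], [-154.24, 154.24]. Speed limits (degrees/s): [147.25, 147.25, 180, 180, 180, 180, 180].

### API

Orientations are given as [roll, pitch, yaw] about the fixed x, y, z axes, in that order (R = Rz(yaw) Ry(pitch) Rx(roll)).
In Python, from cell import get_obs, read_camera, sign_off, silhouettes gives the robot as it stands.
- The arm moves only by the tool play_rows, never from a script. Its argument "steps" is a list that holds one entry, the list of rows, each a list of 7 numbers: the shift along the tool's x, y, z in m, then the turn, a rotation vector about the tool's x, y, z in rad, then the finger opening in m, from 0 to 0.087. A call has 1 to 12 rows; each row shifts and turns the commanded pose from where the row before left it, along the tool's axes as they then stand; what a row does not reach is not made up. A row lasts 1/10 s, in which the tool goes at most 50 mm and 8.59 degrees, less where a joint would pass 70% of its speed; a pose out of reach is approached as far as the arm can. A call is refused whole if a number of a shift passes 0.05 or a number of a turn 0.15, either way. A call with a gripper value outside its range is refused whole. The fingers move at their own pace and stop on an object; "force" is the grip in N (left out, the last holds). Time passes only in rows, so rows that do not move let the fingers close. It gives the time, the measured TCP pose, the force, the opening and the grip force at its end, in the units of the state.
- get_obs(): the state, without advancing time (a new reading comes with each control period).
- read_camera(name): name is "side" or "top"; returns a dict with "frame" (420x560x3 uint8, red, green, blue), "intrinsics" (3x3 intrinsics, pixels), "view" (4x4, takes a point from world to camera coordinates). Camera axes: x right, y up, looking along -z (the intrinsics and any distortion apply to the point x, -y, -z); pixel columns grow to the right and rows downward; lengths in m; the calibration is good to about 2 mm. A picture is of the moment at which its call begins. There is no depth.
- sign_off(): hands the job in; it is judged then, once.
Trained networks look in the newest picture that a camera, given by its name, has taken for a name from the list of things; names that differ only in an ending like _2 or _b are one class to them, and where a whole thing is asked for, a point or a joint stands for the part that bears it (a point fixed in the world has none). Each returns a list of dicts, best first, with "p" (0 to 1); they miss things now and then, are a little off and sometimes report something else, mostly with a low value. They report only what shows in the picture. A call takes as long as a camera call.
- silhouettes(camera, name): "pixels" (420x560 bool, what is visible of it) and "extent" ([left, top, right, bottom] in pixels, round what is visible of it).
The state is a dict: "time_s": time; "qpos": joint angles; "joint_velocities": joint speeds; "effort": joint torques, N m; "tool_pos": TCP position; "tool_rot": TCP orientation; "force": force on the tool from outside, world axes, zero at the start; "wrist_torque": the same for the moment, N m; "grip_width": finger opening in m; "grasp_force": force on a finger pad.
Only numpy, scipy, OpenCV 4.12 (cv2) and the standard library are available. Lean on these libraries where they do the work, as an engineer would, in place of code of your own. Each camera call takes 0.05 s, during which the arm holds its last target. There are 200 camera calls.

### The job

Start up the gauging station from its desk console by pressing with the fingertips, in this order: tip the power rocker over by pressing its raised front half fully down, then press the wide bar key fully in, then press the flat round key fully in; each stays where it is pushed. Do not press the mushroom-headed stop button, and leave the gauges and parts standing around the console where they are: nothing is picked up.

Things in the scene. Friction and masses are not known exactly. Their poses are not given: they have to be found in the camera images.
- console: low grey console, fixed: 268 mm along its y, 100 along x (plus a 20 mm sloping front), top 45 mm above the worktop. Origin at the middle of its underside; z up, -x its front, roughly toward the robot. On top in one row along y, 60 mm apart, four 56 mm square modules (rocker, bar key, round key, mushroom), order changes; all black plastic on plain metal plates
- rocker_raised_end (a point): on top of the raised front half of the power rocker, 20 mm from its middle pivot toward the console's front (-x); moves with it. V-shaped rocker, 52 mm along the console's x, 30 wide. This point is about 67 mm above the worktop at the start, 8 mm lower when tipped fully over; the front half then lies level, about 59 mm above the worktop; frame beside it lower (51 mm)
- rocker (a joint): angle of the power rocker, rad: 0 to 0.05 at the start (front half raised), 0.4 when tipped fully over (front half down, rear half up, against its stop). Pressing down about 2 N on the front half moves it. It has no return spring: friction holds it wherever it is left. 
- bar_key_top (a point): centre of the top of the wide bar-shaped key, 42 mm along the console's y by 20 mm along its x, about 62 mm above the worktop when out, 54 mm when fully in (its surround is at 51 mm); moves with the key
- bar_key (a joint): travel of the bar key, m: 0 to 0.001 at the start (out), 0.008 fully in against its stop; straight down, about 3 N moves it. It has no return spring: friction holds it wherever it is left. 
- round_key_top (a point): centre of the top of the flat round key, 28 mm across, about 62 mm above the worktop when out, 54 mm when fully in (its collar is at 51 mm); moves with the key
- round_key (a joint): travel of the round key, m: 0 to 0.001 at the start (out), 0.008 fully in against its stop; straight down, about 3 N moves it. It has no return spring: friction holds it wherever it is left. 
- mushroom_top (a point): centre of the top of the mushroom-headed stop button, domed, 40 mm across, 75 mm above the worktop: the tallest on the console. Not to be pressed
- mushroom (a joint): travel of the mushroom stop, m: 0 out (as at the start), 0.006 fully in; about 3 N moves it
- coupling_c_mid (a point): tube coupling with a green hexagon, standing upright, 31x28 mm, 56 mm tall; loose bystander near the console; point at its centre, half-way up
- coupling_d_mid (a point): tube coupling with a red hexagon, standing upright, 31x28 mm, 56 mm tall; loose bystander near the console; point at its centre, half-way up
- collet_0_mid (a point): steel collet standing upright, 28 mm across, 36 mm tall; loose bystander near the console; point at its centre, half-way up
- setting_ring_mid (a point): steel setting ring lying flat, 45 mm across, 12 mm tall; loose bystander near the console; point at its centre, half-way up
- loupe_mid (a point): black loupe, 36 mm across, 19 mm tall; loose bystander near the console; point at its centre, half-way up
- gauge_block_d_mid (a point): gauge block standing on edge, 9x35 mm, 30 mm tall; loose bystander near the console; point at its centre, half-way up

How it is judged:
By the outcome, as a careful person would: the job done as asked, in the order asked, and still so for the second after the job is handed in, with the robot touching nothing.
It also fails if it takes over 40 s, if anything falls off the work surface, if the arm or the gripper's body presses on something with over 40 N, if the wrist force passes 120 N, or if a joint passes its speed limit or range.

## Working session

There is one attempt and no reset: what is moved stays moved. The work goes in short steps, Python scripts to look and compute and a tool call to move; the robot and the scene stay as the last step left them, time stands still between calls to the robot, and variables do not carry over. Pictures are saved under pics/ and viewed, at most 10 in all, crops included, and the job is handed in when it is done.

Besides the shell and the picture viewer there is one more tool, called after "Emit:" by a JSON object that holds its "op" and its "data", one argument or row to a line. play_rows: Moves the arm, as the interface text tells. Its arguments: {"type":"object","properties":{"steps":{"type":"array","items":{"type":"array","items":{"type":"array","items":{"type":"number"}}}},"force":{"type":"number"}},"required":["steps"]}

```bash
mkdir -p pics
cat > h.py <<'E'
import numpy as np, cv2
from cell import *
def ray(c,u,v):
    K=np.array(c["intrinsics"]);V=np.array(c["view"]);R=V[:3,:3];t=V[:3,3]
    d=np.linalg.inv(K)@[u,v,1.]; d=np.array([d[0],-d[1],-d[2]])
    return -R.T@t, R.T@d
def at_z(c,u,v,z):
    o,d=ray(c,u,v); return o+d*(z-o[2])/d[2]
def proj(c,p):
    V=np.array(c["view"]);q=V[:3,:3]@np.array(p)+V[:3,3]
    x=np.array(c["intrinsics"])@[q[0],-q[1],-q[2]]; return x[:2]/x[2]
def save(c,n,crop=None,s=1):
    f=c["frame"][...,::-1]
    if crop: l,t,r,b=crop; f=f[t:b,l:r]
    cv2.imwrite("pics/"+n,cv2.resize(f,None,fx=s,fy=s,interpolation=cv2.INTER_CUBIC))
E
python3 - <<'E'
from h import *
cs={n:read_camera(n) for n in("top","side")}
for n,c in cs.items():
    save(c,n+"0.png"); print(n,ray(c,280,210))
    print(c["intrinsics"])
    for k,z in [("console",.045),("rocker_raised_end",.062),("bar_key_top",.062),("round_key_top",.062),("mushroom_top",.073)]:
        for s in silhouettes(n,k)[:2]:
            v,u=np.nonzero(s["pixels"]); print(n,k,round(s["p"],2),s["extent"],at_z(c,u.mean(),v.mean(),z).round(4))
o=get_obs();print(o["time_s"],o["tool_pos"],o["tool_rot"],o["force"])
E
```

```text
top (array([0.42674144, 0.04332604, 1.04748822]), array([ 0.07628541,  0.03121989, -0.99691936]))
[[535.53941535   0.         282.61483062]
 [  0.         535.53941535 196.68116201]
 [  0.           0.           1.        ]]
top console 0.63 [241.9, 165.9, 399.0, 268.5] [0.4838 0.005  0.045 ]
top console 0.34 [359.2, 171.7, 377.1, 192.7] [ 0.5529 -0.0883  0.045 ]
top rocker_raised_end 0.98 [324.4, 199.6, 345.9, 230.5] [ 0.4884 -0.0275  0.062 ]
top rocker_raised_end 0.73 [279.9, 145.4, 291.4, 169.3] [0.6004 0.0593 0.062 ]
top bar_key_top 0.81 [358.1, 219.4, 382.0, 236.5] [ 0.4676 -0.0838  0.062 ]
top round_key_top 0.46 [297.7, 201.2, 310.1, 215.2] [0.5065 0.0284 0.062 ]
top round_key_top 0.22 [243.8, 169.2, 396.5, 267.9] [0.482  0.0055 0.062 ]
top mushroom_top 0.9 [266.8, 185.7, 284.4, 209.4] [0.5265 0.0849 0.073 ]
side (array([ 0.25240863, -0.63551695,  0.48602582]), array([ 0.315668  ,  0.82409719, -0.47037353]))
[[429.09094547   0.         277.57416323]
 [  0.         429.09094547 210.56929095]
 [  0.           0.           1.        ]]
side console 0.8 [248.2, 214.8, 317.8, 312.1] [ 0.4606 -0.0737  0.045 ]
side rocker_raised_end 0.77 [269.8, 243.0, 296.9, 259.9] [ 0.4851 -0.0367  0.062 ]
side rocker_raised_end 0.66 [243.0, 212.5, 317.9, 312.3] [ 0.4549 -0.0913  0.062 ]
side bar_key_top 0.49 [278.7, 263.1, 291.1, 281.8] [ 0.4651 -0.097   0.062 ]
side round_key_top 0.48 [275.2, 230.2, 286.1, 237.7] [0.5053 0.0178 0.062 ]
side mushroom_top 0.76 [270.0, 207.8, 292.3, 223.3] [0.5239 0.0707 0.073 ]
0.6 [ 0.15309478 -0.63175758  0.22262097] [1.79990042e+02 7.23382834e-04 1.36250157e+01] [ 0.43691973 -0.03829992 -0.61790149]
```

View pics/top0.png

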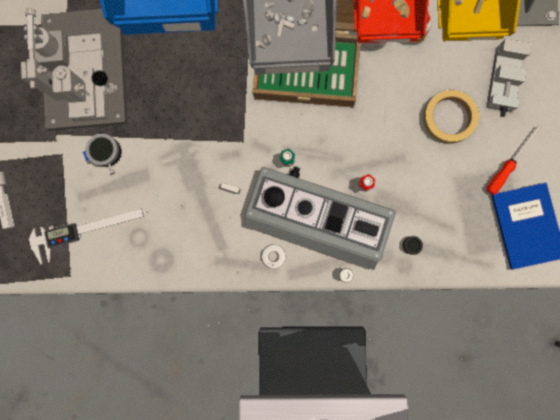

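View pics/side0.png

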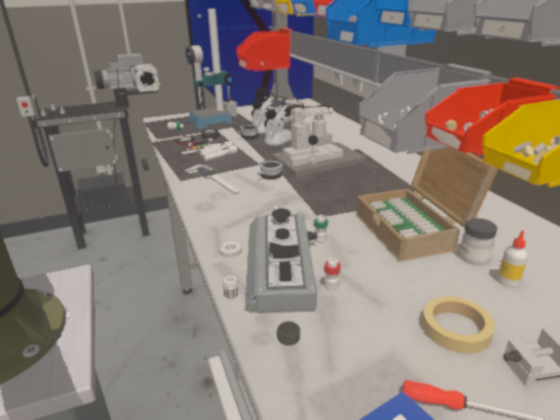

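The top view shows the console row, left to right: mushroom (273,197), round key (304,208), rocker (338,217) and bar (366,228). The side view shows the same row going away from the camera. Next I'll fit the console pose from both views and check it with an overlay.

Run:
```python
from h import *
from scipy.optimize import least_squares
T=[("bar_key_top",-.0838)]
P=np.array([[.4676,-.0838],[.4884,-.0275],[.5065,.0284],[.5265,.0849]])
a=np.array([-90,-30,30,90])/1000
f=lambda q:(P-(q[:2]+np.outer(a,[-np.sin(q[2]),np.cos(q[2])]))).ravel()
q=least_squares(f,[.5,0,-.3]).x; print(q[:2],np.degrees(q[2]),(f(q)*1000).round(1))
np.save("q.npy",q)
c,s=np.cos(q[2]),np.sin(q[2]);R=np.array([[c,-s],[s,c]])
W=lambda x,y,z:np.r_[q[:2]+R@[x,y],z]
pts=[W(0,-.09,.062),W(-.02,-.03,.067),W(0,.03,.062),W(0,.09,.075)]+[W(x,y,.045) for x in(-.05,.05) for y in(-.134,.134)]
pts+=[W(x,y,.0) for x in(-.07,.05) for y in(-.134,.134)]
for p in pts[:3]:print(p.round(4))
for n,cr,k in(("top",(230,150,410,285),4.4),("side",(225,190,345,325),4.4)):
    cam=read_camera(n); f=cam["frame"][...,::-1]; l,t,r,b=cr
    g=cv2.resize(f[t:b,l:r],None,fx=k,fy=k,interpolation=cv2.INTER_CUBIC)
    for i,p in enumerate(pts):
        u,v=(proj(cam,p)+.5-[l,t])*k; cv2.drawMarker(g,(int(u),int(v)),(0,0,255) if i<4 else (255,0,255) if i<8 else (0,255,255),0,12,2)
    cv2.imwrite(f"pics/{n}1.png",g)
```

```text
[0.49725 0.0005 ] -19.117298013131425 [-0.2  0.7  1.   0.3 -0.6 -0.4 -0.2 -0.6]
[ 0.4678 -0.0845  0.062 ]
[ 0.4685 -0.0213  0.067 ]
[0.5071 0.0288 0.062 ]
```

View pics/top1.png

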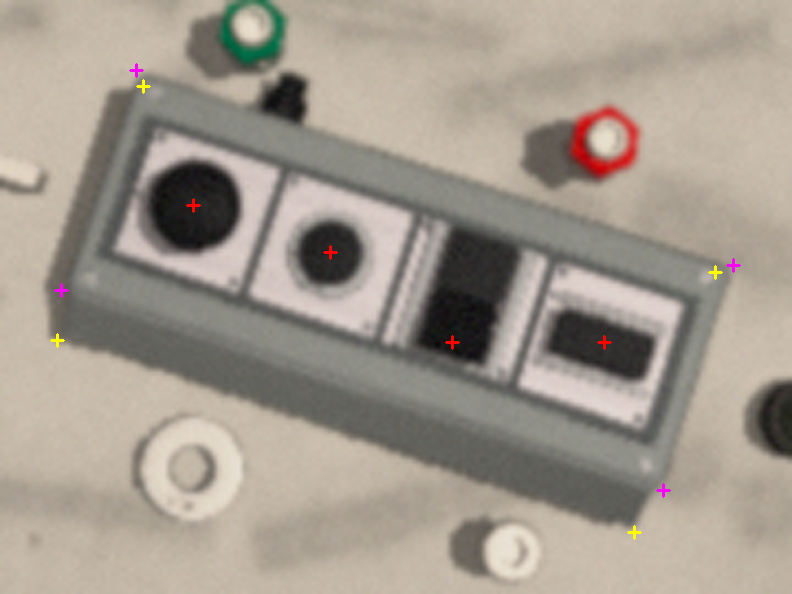

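View pics/side1.png

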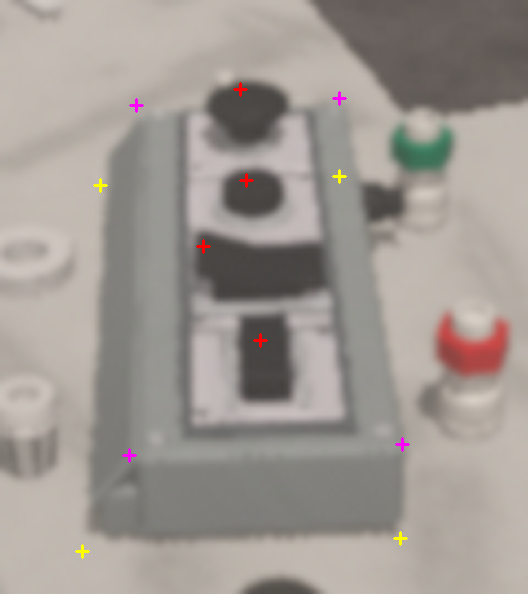

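The overlay agrees to about 1–2 mm in the top view and about 3 mm in the side view. Now I'll close the fingers, turn to the console's yaw and travel.

Emit:
{"op": "play_rows", "data": {
  "steps": [
    [[0, 0, 0, 0, 0, 0.143, 0], [0, 0, 0, 0, 0, 0.143, 0], [0, 0, 0, 0, 0, 0.143, 0], [0, 0, 0, 0, 0, 0.143, 0], [0.006, -0.04, 0, 0, 0, 0, 0], [0.006, -0.04, 0, 0, 0, 0, 0], [0.006, -0.04, 0, 0, 0, 0, 0], [0.006, -0.04, 0, 0, 0, 0, 0], [0.006, -0.04, 0, 0, 0, 0, 0], [0.006, -0.04, 0, 0, 0, 0, 0], [0.006, -0.04, 0, 0, 0, 0, 0], [0.006, -0.04, 0, 0, 0, 0, 0]]
  ],
  "force": 20
}}

```text
time_s: 1.9
tool_pos: [0.304, -0.3437, 0.2229]
tool_rot: [180.0, -0.0, -19.1]
force: [-0.1, -0.0, 0.2]
grip_width: 0.0029
grasp_force: 0.0
```

Emit:
{"op": "play_rows", "data": {
  "steps": [
    [[0.006, -0.04, 0, 0, 0, 0, 0], [0.006, -0.04, 0, 0, 0, 0, 0], [0.006, -0.04, 0, 0, 0, 0, 0], [0.006, -0.04, 0, 0, 0, 0, 0], [0.006, -0.04, 0, 0, 0, 0, 0], [0.006, -0.04, 0, 0, 0, 0, 0], [0.006, -0.04, 0, 0, 0, 0, 0], [0.005, -0.04, 0.0, 0, 0, 0, 0], [0.004, -0.04, 0, 0, 0, 0, 0], [0, 0, 0.03, 0, 0, 0, 0], [0, 0, 0.04, 0, 0, 0, 0], [0, 0, 0, 0, 0, 0, 0]]
  ]
}}

```text
time_s: 3.1
tool_pos: [0.4658, -0.0213, 0.1484]
tool_rot: [179.9, 0.5, -19.1]
force: [-1.3, 0.1, -1.0]
grip_width: 0.0003
grasp_force: 0.0
```

Emit:
{"op": "play_rows", "data": {
  "steps": [
    [[0.002, 0, 0.03, 0, 0, 0, 0], [0, 0, 0.03, 0, 0, 0, 0], [0, 0, 0, 0, 0, 0, 0], [0, 0, 0, 0, 0, 0, 0]]
  ]
}}

```text
time_s: 3.5
tool_pos: [0.4722, -0.0227, 0.094]
tool_rot: [-180.0, -0.0, -19.2]
force: [0.6, -0.4, 0.2]
grip_width: 0.0005
grasp_force: 0.0
```

Run:
```python
from h import *
a,b=read_camera("top"),read_camera("side")
f=lambda c,l,t,r,d:cv2.resize(c["frame"][t:d,l:r,::-1],(400,400*(d-t)//(r-l)),interpolation=cv2.INTER_CUBIC)
g=f(a,250,150,400,300);h=f(b,210,170,360,320)
cv2.imwrite("pics/c2.png",np.hstack([g,h])); print(get_obs()["tool_pos"],proj(b,get_obs()["tool_pos"]))
```

```text
[ 0.47320577 -0.02271634  0.09483417] [273.10641562 232.14571146]
```

View pics/c2.png

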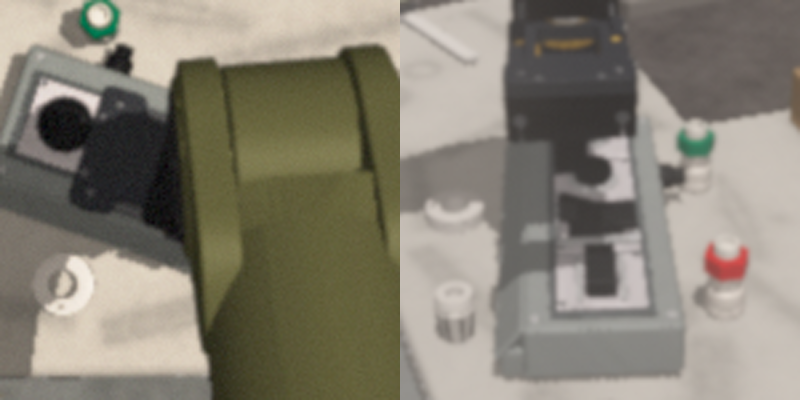

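The fingertips hover just in front of the rocker as predicted: the tip projects to about (273,232) in the side picture, with the round key right behind it. I'll correct by about 4 mm and press.

Emit:
{"op": "play_rows", "data": {
  "steps": [
    [[-0.004, 0, 0.012, 0, 0, 0, 0], [0, 0, 0.01, 0, 0, 0, 0], [0, 0, 0.003, 0, 0, 0, 0], [0, 0, 0.003, 0, 0, 0, 0], [0, 0, 0.003, 0, 0, 0, 0], [0, 0, 0.002, 0, 0, 0, 0], [0, 0, 0.001, 0, 0, 0, 0], [0, 0, 0, 0, 0, 0, 0]]
  ]
}}

```text
time_s: 4.4
tool_pos: [0.4677, -0.0211, 0.0591]
tool_rot: [180.0, 0.0, -19.1]
force: [-4.3, 1.0, 6.7]
grip_width: 0.0007
grasp_force: 3.5
```

Emit:
{"op": "play_rows", "data": {
  "steps": [
    [[0, 0, 0.001, 0, 0, 0, 0], [0, 0, 0.001, 0, 0, 0, 0], [0, 0, 0, 0, 0, 0, 0]]
  ]
}}

```text
time_s: 4.7
tool_pos: [0.4678, -0.0211, 0.0588]
tool_rot: [179.9, 0.0, -19.1]
force: [-9.0, 0.3, 22.7]
grip_width: 0.0006
grasp_force: 11.1
```

Emit:
{"op": "play_rows", "data": {
  "steps": [
    [[0, 0, -0.03, 0, 0, 0, 0], [0, 0, -0.01, 0, 0, 0, 0], [0.011, 0.03, 0, 0, 0, 0, 0], [0.01, 0.029, 0, 0, 0, 0, 0], [0, 0, 0.01, 0, 0, 0, 0], [0, 0, 0, 0, 0, 0, 0], [0, 0, 0, 0, 0, 0, 0]]
  ]
}}

```text
time_s: 5.4
tool_pos: [0.468, -0.0827, 0.0861]
tool_rot: [-180.0, 0.1, -19.1]
force: [0.4, -0.0, -0.4]
grip_width: 0.0005
grasp_force: 0.0
```

Run:
```python
from h import *
a,b=read_camera("top"),read_camera("side")
o=get_obs();print(o["tool_pos"],o["force"],proj(b,o["tool_pos"]))
save(b,"s3.png",(220,180,340,310),4.4)
```

```text
[ 0.46847271 -0.08262733  0.08657507] [ 0.19222685 -0.02674956  0.04877996] [283.34015917 254.12674392]
```

View pics/s3.png

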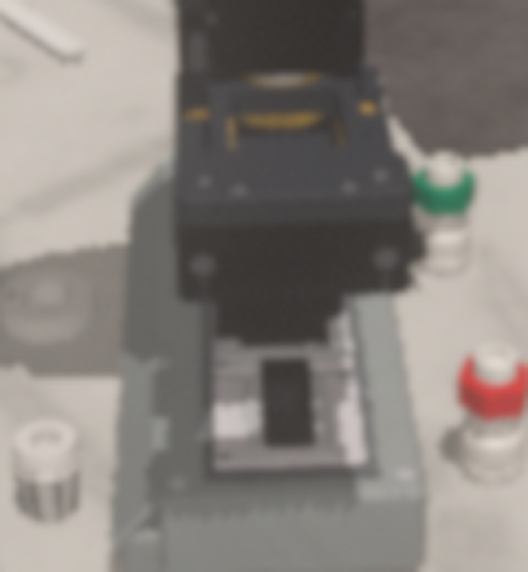

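The fingertips hover above the far part of the bar key: the key is at crop (287,400), and the tip, predicted at (279,326), lines up with it on descent. Pressing the bar.

Emit:
{"op": "play_rows", "data": {
  "steps": [
    [[0.001, 0.001, 0.012, 0, 0, 0, 0], [0, 0, 0.01, 0, 0, 0, 0], [0, 0, 0.003, 0, 0, 0, 0], [0, 0, 0.003, 0, 0, 0, 0], [0, 0, 0.002, 0, 0, 0, 0], [0, 0, 0.002, 0, 0, 0, 0], [0, 0, 0.001, 0, 0, 0, 0], [0, 0, 0, 0, 0, 0, 0]]
  ]
}}

```text
time_s: 6.3
tool_pos: [0.4685, -0.0848, 0.0543]
tool_rot: [180.0, 0.1, -19.1]
force: [-4.5, 1.5, 10.4]
grip_width: 0.0004
grasp_force: 5.2
```

Emit:
{"op": "play_rows", "data": {
  "steps": [
    [[0, 0, 0.001, 0, 0, 0, 0], [0, 0, 0.001, 0, 0, 0, 0], [0, 0, 0, 0, 0, 0, 0]]
  ]
}}

```text
time_s: 6.6
tool_pos: [0.4686, -0.0849, 0.0542]
tool_rot: [179.9, 0.1, -19.1]
force: [-10.6, 3.1, 26.7]
grip_width: 0.0005
grasp_force: 13.1
```

Emit:
{"op": "play_rows", "data": {
  "steps": [
    [[0, 0, -0.03, 0, 0, 0, 0], [0, 0, -0.015, 0, 0, 0, 0], [0, -0.04, 0, 0, 0, 0, 0], [0, -0.04, 0, 0, 0, 0, 0], [0, -0.04, 0, 0, 0, 0, 0], [0, 0, 0.01, 0, 0, 0, 0], [0, 0, 0, 0, 0, 0, 0], [0, 0, 0, 0, 0, 0, 0]]
  ]
}}

```text
time_s: 7.4
tool_pos: [0.5078, 0.027, 0.086]
tool_rot: [179.9, 0.0, -19.2]
force: [1.0, 0.0, -0.3]
grip_width: -0.0
grasp_force: 0.0
```

Run:
```python
from h import *
a,b=read_camera("top"),read_camera("side")
o=get_obs();print(o["tool_pos"],o["force"],proj(b,o["tool_pos"]))
save(b,"s4.png",(225,190,345,325),4.4)
```

```text
[0.50816573 0.02663678 0.08652285] [-0.08220952 -0.34068699  1.21216014] [281.25066577 219.81454483]
```

View pics/s4.png

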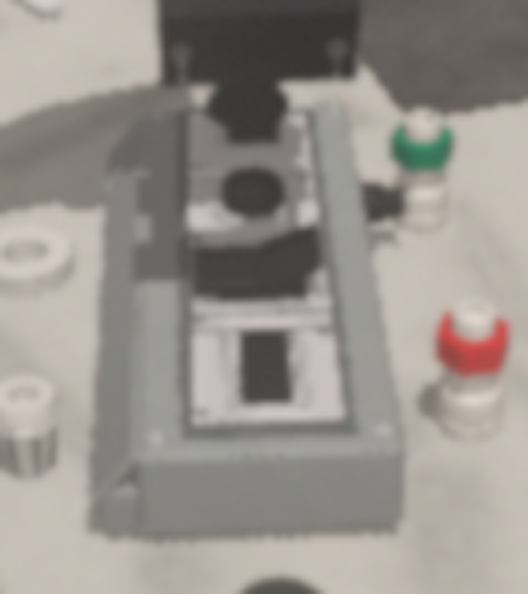

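The rocker is tipped (rear half now raised, at about (300,240)), the bar has sunk at (267,365), and the tip at (247,135) is above the round key at (252,190). Pressing the round key.

Emit:
{"op": "play_rows", "data": {
  "steps": [
    [[0, -0.001, 0.012, 0, 0, 0, 0], [0, 0, 0.01, 0, 0, 0, 0], [0, 0, 0.003, 0, 0, 0, 0], [0, 0, 0.003, 0, 0, 0, 0], [0, 0, 0.002, 0, 0, 0, 0], [0, 0, 0.002, 0, 0, 0, 0], [0, 0, 0.001, 0, 0, 0, 0], [0, 0, 0.001, 0, 0, 0, 0], [0, 0, 0.001, 0, 0, 0, 0], [0, 0, 0, 0, 0, 0, 0]]
  ]
}}

```text
time_s: 8.5
tool_pos: [0.5085, 0.029, 0.0542]
tool_rot: [179.8, 0.0, -19.2]
force: [-11.0, -2.2, 24.9]
grip_width: 0.0005
grasp_force: 12.2
```

The round key is at its stop. Lifting straight up and moving clear of the view.

Emit:
{"op": "play_rows", "data": {
  "steps": [
    [[0, 0, -0.03, 0, 0, 0, 0], [0, 0, -0.04, 0, 0, 0, 0], [0, 0, -0.04, 0, 0, 0, 0], [0, 0, -0.04, 0, 0, 0, 0], [0, -0.045, 0, 0, 0, 0, 0], [0, -0.045, 0, 0, 0, 0, 0], [0, -0.045, 0, 0, 0, 0, 0], [0, -0.045, 0, 0, 0, 0, 0], [0, -0.045, 0, 0, 0, 0, 0], [0, -0.045, 0, 0, 0, 0, 0], [0, 0, 0, 0, 0, 0, 0], [0, 0, 0, 0, 0, 0, 0]]
  ]
}}

```text
time_s: 9.7
tool_pos: [0.5962, 0.2864, 0.2006]
tool_rot: [-180.0, 0.1, -19.0]
force: [-0.5, -0.7, 0.0]
grip_width: 0.0008
grasp_force: 0.0
```

Run:
```python
from h import *
a,b=read_camera("top"),read_camera("side")
f=lambda c,l,t,r,d:cv2.resize(c["frame"][t:d,l:r,::-1],(400,400*(d-t)//(r-l)),interpolation=cv2.INTER_CUBIC)
cv2.imwrite("pics/c5.png",np.hstack([f(a,235,140,425,330),f(b,210,180,350,320)]))
o=get_obs();print(o["tool_pos"],o["force"])
```

```text
[0.59732244 0.28306773 0.20119541] [ 0.4161986   0.63875605 -0.22729176]
```

View pics/c5.png

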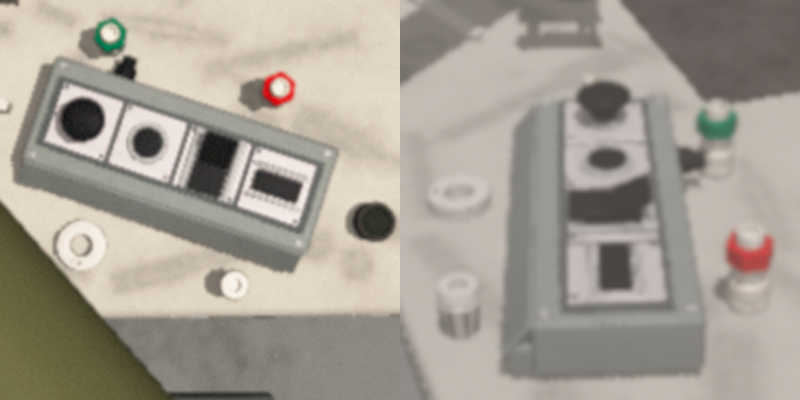

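The rocker is tipped over at (610,200), and the bar at (615,265) and round key at (605,158) are both in. The mushroom at (603,100) is still out, and the parts around the console haven't moved.

```bash
python3 -c "from cell import *; print(sign_off())"
```

```text
the job is handed in; nothing more can be done
None
```

I pressed the power rocker, bar key and round key fully to their stops in that order, left the mushroom stop button and the surrounding parts untouched, and handed the job in at about 10 s of the 40 s limit; the sign-off gave no verdict.

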